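# Draw the bolt of the hot cooling box with the hooked rod

## Robot

A 6-joint arm with a two-finger parallel gripper is mounted at the origin on the work surface. World frame = base frame: x ahead of the robot, y to its left, z up, the work surface at z = 0. Lengths are in m, angles in rad, forces in N, time in s.
With the tool pointing down it reaches from about 0.25 to 0.725 m from the base axis. Payload 4 kg.
Tool frame: the origin (TCP) lies at the very end of the fingers, on their centre line; the grasp point (between the pads) lies 19 mm behind it; z points along the fingers, y is the line along which they close (so a half turn about z gives the same grasp; the last joint's range is limited). The gripper opens to 85 mm and grips with 20 to 120 N. Pads are 22 mm wide; open, the fingers measure 114 mm over their backs; the gripper's body (76 mm by 85 mm) begins 54 mm behind the grasp point. The pads swing forward as they close: fully open they stand 13 mm farther back than shut.
Start: joints at [1.258, 0.241, 0.005, 1.335, 0, 1.571], TCP at [0.154, 0.476, 0.231] pointing down, gripper open.
Joint ranges: [-2.72, 2.72], [-1.05, 1.87], [-1.09, 1.28], [-1.99, 2.15], [-1.42, 1.44], [-3.14, 3.14]. Speed limits (rad/s): [2.79, 2.79, 3.14, 3.14, 3.14, 3.14].

## Interface

Orientations are given as a unit quaternion [x, y, z, w].
In Python, from workcell import bot, vision, workorder gives the robot as it stands.
- The arm moves only by the shell command python3 -m creep 'ROWS' [OPENING]. ROWS is JSON, a list of rows, each a list of 2 entries, a list of its own where there are three numbers: the shift along the tool's x, y, z in mm, then the turn, a rotation vector about the tool's x, y, z in rad. In form: [[[dx, dy, dz], [wx, wy, wz]], ...]. A call has 1 to 12 rows; each row shifts and turns the commanded pose from where the row before left it, along the tool's axes as they then stand; what a row does not reach is not made up. A row lasts 1/8 s, in which the tool goes at most 62.5 mm and 10.7 degrees, less where a joint would pass 70% of its speed; a pose out of reach is approached as far as the arm can. A call is refused whole if a number of a shift passes 62.5 or a number of a turn 0.188, either way. A call with a gripper value outside its range is refused whole. OPENING is the finger opening in mm, from 0 to 85.4, set as the call begins (- or left out, the last holds). The fingers move at their own pace and stop on an object; the grip force is fixed at half the most. Time passes only in rows, so rows that do not move let the fingers close. It gives the time, the measured TCP pose, the force, the opening and the grip force at its end, in the units of the state.
- bot.get_obs(): the state, without advancing time (a new reading comes with each control period).
- vision.camera(name): name is "side" or "top" or "wrist"; returns a dict with "image" (400x640x3 uint8, blue, green, red), "z_map" (400x640 float32, m along the optical axis (not along the pixel's ray), 0 where there is no reading), "K" (3x3 intrinsics, pixels), "k1" (the pictures are not rectified: a ray, as slopes to the right and down, at radius r is drawn at 1 + k1 r^2 times it, then the intrinsics apply), "rvec" (rotation vector, rad) and "tvec" (3), from world to camera coordinates, as OpenCV has them; the wrist camera has in their place "tool_from_camera" (4x4, takes a point from camera to tool coordinates, whose origin is the TCP and whose axes are the flange's). Camera axes: x right, y down, z forward; pixel columns grow to the right and rows downward; lengths in m; the calibration is good to about 2 mm. A picture is of the moment at which its call begins: read the wrist's pose just before it.
- workorder.job_done(): hands the job in; it is judged then, once.
Trained networks look in a picture, given as the dict that the camera call returned (one of the last four; its "shot" number tells which), for a name from the list of things; names that differ only in an ending like _2 or _b are one class to them, and where a whole thing is asked for, a point or a joint stands for the part that bears it (a point fixed in the world has none). Each returns a list of dicts, best first, with "score" (0 to 1); they miss things now and then, are a little off and sometimes report something else, mostly with a low value. They report only what shows in the picture. A call takes as long as a camera call.
- vision.spot_in(picture, query): "position" ([column, row] in pixels, amid what is visible of it).
- vision.place_of(picture, query): "position" ([column, row] in pixels: a listed point, or the origin of a listed thing).
The state is a dict: "clock": time; "joint_pos": joint angles; "joint_vel": joint speeds; "tau": joint torques, N m; "eef_pos": TCP position; "tool_rot": TCP orientation; "ft_force": force on the tool from outside, world axes, zero at the start; "ft_torque": the same for the moment, N m; "grip_width": finger opening in m; "grasp_force": force on a finger pad.
Only numpy, scipy, OpenCV 4.12 (cv2) and the standard library are available. Lean on these libraries where they do the work, as an engineer would, in place of code of your own. Each camera call takes 0.05 s, during which the arm holds its last target. There are 200 camera calls.

## Task

The low steel cooling box at the far side of the bench is still hot, so keep the hand off it: pick up the wooden-handled rod with the hooked end, hook the upright post of the bolt on the box's lid and draw the bolt fully back towards you until it stops. Then lay the rod gently down again, flat on the bench, and let go of it. Leave everything else where it is.

Things in the scene. Friction and masses are not known exactly. Their poses are not given: they have to be found in the camera images.
- hookrod_grip (a point): Hooked rod, ~0.3 kg, lying flat. This point: its centre of mass, in the handle, half-way up (16 mm above the bench). Axes: x along the rod to the hooked end, y to the side its prong points to, z up. Wooden handle 24 mm wide (y), 32 high, x = -100 to 30 mm. A 10 mm round steel shank runs on to x = 300 mm and bends square into the prong; a collar on it (32 mm wide, x = 232 to 238) keeps it level.
- hookrod_prong (a point): Middle of the hooked rod's prong: a 10 mm thick round bar that stands square to the shank, level with it, its tip 55 mm to the side of the shank's axis. This point is 300 mm ahead (x) and 25 mm to the side (y) of hookrod_grip, at the same height. Axes as hookrod_grip.
- box: Cooling box, fixed: grey steel, 250 (x) x 190 (y) x 90 mm high, dark lid, vent slots in its sides. Origin under its centre on the bench; x points away from the robot (give or take yaw), z up. The bolt lies on the lid along x at y = 0, in two guide staples 20 mm high over the lid (x = -75 and 85 mm); its nose enters a keeper bracket 24 mm high at x = 115 mm.
- bolt_post (a point): The bolt's upright round steel post, 14 mm in diameter; its cap is 20 mm wide, the top 68 mm above the lid, the underside 60 mm. This point: on its axis, 40 mm above the lid (130 mm above the bench). With the bolt shut it is 20 mm beyond the box's centre; opening moves it along the box's -x, towards the robot. Axes as the box's.
- bolt (a joint): How far the bolt is drawn back, in m: 0 shut, 0.060 fully open against its stop. It starts between 0 and 0.012. It slides with 2 to 4 N of friction and stays where it is left.
- straightrod: Bystander: straight rod without a prong, like the hooked one otherwise. Origin on its underside, below the point of the handle 30 mm from the handle's front end; x along the rod.
- magnet: Bystander: grey welding magnet block, 80 x 55 x 20 mm; origin under its centre.
- wrench: Bystander: steel wrench lying to the right, between the can and the rod on that side; origin on its underside.
- hammer: Bystander: hammer lying at the robot's far right; origin on its underside.
- brush: Bystander: brush lying on the robot's left; origin on its underside.
- spray: Bystander: white metal can, 66 mm wide, 170 mm high, standing to the right of the box; origin under its centre.
- mug: Bystander: white mug, 80 mm wide, 95 mm high, standing to the left of the box; origin under its centre.

How it is judged:
By the outcome, as a careful person would: the job done as asked, in the order asked, and still so for the second after the job is handed in, with the robot touching nothing.
It also fails if it takes over 64 s, if anything falls off the work surface, if the arm or the gripper's body presses on something with over 40 N, if the wrist force passes 120 N, or if a joint passes its speed limit or range.

## Working session

There is one attempt and no reset: what is moved stays moved. The work goes in short steps, Python scripts to look and compute and a shell command to move; the robot and the scene stay as the last step left them, time stands still between calls to the robot, and variables do not carry over. Pictures are saved under pics/ and viewed, at most 10 in all, crops included, and the job is handed in when it is done.

```bash
mkdir -p pics; cat > h.py <<'E'
import numpy as np, cv2
from scipy.spatial.transform import Rotation as R
from workcell import bot, vision, workorder
def pose(p, o=None):
    if 'rvec' in p:
        Rm=cv2.Rodrigues(np.array(p['rvec'],float))[0]; t=np.array(p['tvec'],float).ravel()
        return Rm.T, -Rm.T@t
    T=np.array(p['tool_from_camera']); Rt=R.from_quat(o['tool_rot']).as_matrix()
    return Rt@T[:3,:3], Rt@T[:3,3]+np.array(o['eef_pos'])
def ray(p,px):
    K=np.array(p['K']); k=p['k1']
    u=(px[0]-K[0,2])/K[0,0]; v=(px[1]-K[1,2])/K[1,1]
    s=1.
    for _ in range(20): s=1/(1+k*(u*u+v*v)*s*s)
    return np.array([u*s,v*s,1])
def at_z(p,px,z,o=None):
    Rm,c=pose(p,o); d=Rm@ray(p,px); return c+d*(z-c[2])/d[2]
def by_depth(p,px,o=None):
    Rm,c=pose(p,o); x,y=int(round(px[0])),int(round(px[1]))
    return c+Rm@ray(p,px)*p['z_map'][y,x]
E
python3 - <<'E'
from h import *
H={'hookrod_grip':.016,'hookrod_prong':.016,'box':0,'bolt_post':.13,'straightrod':0,'magnet':0,'wrench':0,'hammer':0,'brush':0,'spray':0,'mug':0}
for n in('top','side'):
    p=vision.camera(n); cv2.imwrite(f'pics/{n}0.png',p['image'])
    print(n,pose(p)[1].round(3))
    for q,z in H.items():
        for r in vision.place_of(p,q)[:2]:
            print(q,round(r['score'],2),np.round(r['position'],1),at_z(p,r['position'],z).round(4))
print(bot.get_obs())
E
```

```text
top [0.469 0.    1.346]
hookrod_grip 0.91 [253.7 258.4] [0.4468 0.2474 0.016 ]
hookrod_prong 0.88 [163.7 252.4] [0.4632 0.5456 0.016 ]
box 0.76 [348.1 165.8] [ 0.7566 -0.0594  0.    ]
bolt_post 0.66 [254.5 259.2] [0.4464 0.2237 0.13  ]
bolt_post 0.51 [344.8 147.6] [ 0.7853 -0.0437  0.13  ]
straightrod 0.98 [415.4 263. ] [ 0.4349 -0.2784  0.    ]
magnet 0.61 [292.  226.5] [0.552  0.1259 0.    ]
wrench 0.5 [449.1 209.7] [ 0.61   -0.3934  0.    ]
hammer 0.9 [485.1 207.5] [ 0.6178 -0.5135  0.    ]
brush 0.64 [200.7 203.2] [0.6282 0.4339 0.    ]
spray 0.83 [428.7 177.2] [ 0.7188 -0.3285  0.    ]
spray 0.74 [255.8 259.4] [0.4433 0.2434 0.    ]
mug 0.8 [239.3 169.7] [0.7425 0.3069 0.    ]
side [0.31  1.634 1.156]
hookrod_grip 0.7 [348.5 268.8] [0.4478 0.2558 0.016 ]
hookrod_prong 0.78 [324.9 330.8] [0.476  0.5581 0.016 ]
box 0.32 [322.5 248. ] [0.5602 0.1373 0.    ]
bolt_post 0.46 [276.5 187.2] [ 0.7769 -0.039   0.13  ]
straightrod 0.75 [367.8 192.4] [ 0.4397 -0.2929  0.    ]
magnet 0.72 [325.6 246.4] [0.5508 0.1254 0.    ]
wrench 0.61 [333.1 179.3] [ 0.6055 -0.373   0.    ]
hammer 0.74 [30
[... 273 characters left out ...]
 0.    ]
{'clock': 1.2, 'joint_pos': array([ 1.25800365e+00,  2.40567423e-01,  5.01864478e-03,  1.33519780e+00,
       -6.96118468e-06,  1.57079622e+00]), 'joint_vel': array([-0.00130338,  0.00072631, -0.00168507, -0.00026316,  0.00093853,
       -0.0023966 ]), 'tau': array([ 7.43752898e-04, -3.72222126e+01,  2.52692842e+01,  1.44422691e-03,
       -2.07174480e-05,  1.22663019e-05]), 'eef_pos': array([0.15386352, 0.47574762, 0.23132988]), 'tool_rot': array([1.55759493e-01, 9.87795009e-01, 2.40270927e-05, 7.31228933e-06]), 'ft_force': array([-0.80783713,  0.52724285,  0.24657299]), 'ft_torque': array([0.01891828, 0.00591367, 0.01081679]), 'grasp_force': 0.0, 'grip_width': 0.08518750754268747}
```

View pics/top0.png

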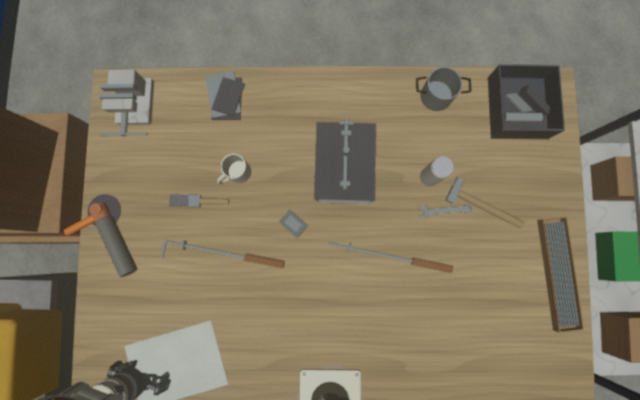

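View pics/side0.png

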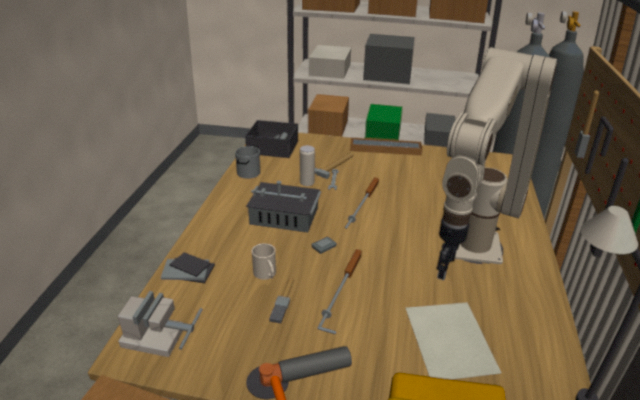

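The top view shows the hooked rod with its handle at about (265,261) and its hook at about (165,248), prong towards the robot. The box is at (346,162) with the post on its lid at about (345,150). In the side view the post is at (277,187). The networks agree on both, apart from low-value strays, so I'm moving over the handle.

```bash
python3 -m creep '[[[-35,-12.5,0],[0,0,0]],[[-35,-12.5,0],[0,0,0]],[[-35,-12.5,0],[0,0,0]],[[-35,-12.5,0],[0,0,0]],[[-35,-12.5,0],[0,0,0]],[[-35,-12.5,0],[0,0,0]],[[-35,-12.5,0],[0,0,0]],[[-35,-12.5,0],[0,0,0]],[[-35,-12.5,0],[0,0,0]],[[-33,-12.5,0],[0,0,0]]]' && python3 -m creep '[[[0,0,0],[0,0,-0.173]],[[0,0,0],[0,0,-0.173]],[[0,0,0],[0,0,-0.173]],[[0,0,0],[0,0,-0.173]],[[0,0,0],[0,0,-0.173]],[[0,0,0],[0,0,-0.173]],[[0,0,0],[0,0,-0.173]],[[0,0,0],[0,0,-0.173]],[[0,0,0],[0,0,-0.173]],[[0,0,0],[0,0,-0.173]],[[0,0,0],[0,0,0]],[[0,0,0],[0,0,0]]]' && python3 - <<'E'
from h import *
o=bot.get_obs(); p=vision.camera('wrist'); cv2.imwrite('pics/w1.png',p['image'])
print(o['eef_pos'],R.from_quat(o['tool_rot']).as_matrix().round(3),o['joint_pos'].round(2))
print(pose(p,o)[1].round(3))
for q in('hookrod_grip','hookrod_prong'):
    for r in vision.place_of(p,q)[:2]: print(q,r['score'],r['position'],at_z(p,r['position'],.016,o).round(4))
# top/side depth of box lid
p=vision.camera('top')
Rm,c=pose(p); ys,xs=np.mgrid[110:215,305:390]
pts=np.array([by_depth(p,(x,y)) for x,y in zip(xs.ravel(),ys.ravel())])
m=(abs(pts[:,2]-.09)<.012)
q=pts[m][:,:2].astype(np.float32); print('lid',m.sum(),pts[m].mean(0),cv2.minAreaRect(q*1000))
hi=pts[pts[:,2]>.135]; print('post',len(hi),hi.mean(0) if len(hi) else 0)
for n in('top','side'):
    p=vision.camera(n)
    for r in vision.place_of(p,'bolt_post')[:2]: print(n,r['score'],r['position'],at_z(p,r['position'],.13).round(4))
E
```

```text
clock: 2.45
eef_pos: [0.4475, 0.2489, 0.2313]
tool_rot: [0.156, 0.988, 0.0, 0.0]
ft_force: [1.4, 0.6, 0.4]
grip_width: 0.0856
grasp_force: 0.0
clock: 3.95
eef_pos: [0.4465, 0.2497, 0.2313]
tool_rot: [-0.65, 0.76, 0.0, 0.0]
ft_force: [-0.5, 0.1, -0.3]
grip_width: 0.0857
grasp_force: 0.0
[0.44653864 0.24972826 0.23129143] [[-0.155 -0.988  0.   ]
 [-0.988  0.155  0.   ]
 [-0.     0.    -1.   ]] [ 0.51  0.26  0.04  1.34  0.   -0.9 ]
[0.435 0.173 0.373]
hookrod_grip 0.62 [320.9, 173.3] [0.4438 0.2537 0.016 ]
lid 4572 [ 0.74612257 -0.04629698  0.09040858] ((754.443115234375, -46.30622100830078), (190.58355712890625, 267.9646911621094), 88.52232360839844)
post 64 [ 0.64363283 -0.02673714  0.65900369]
top 0.51 [346.7, 151.7] [ 0.7725 -0.0495  0.13  ]
side 0.73 [277.3, 187.1] [ 0.774  -0.0404  0.13  ]
```

View pics/w1.png

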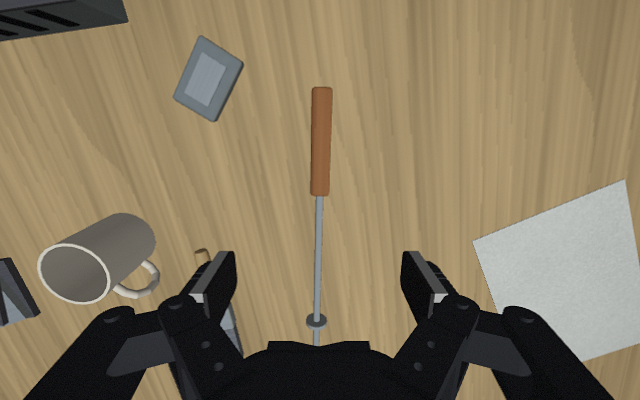

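The wrist picture shows the handle from (322,87) to (320,196), the shank running down and the collar at (316,320). I'll work out the rod's line from these points, and refine the lid.

```bash
python3 - <<'E'
from h import *
o=bot.get_obs(); p=vision.camera('wrist')
im=p['image'].astype(int); m=((im[:,:,2]-im[:,:,0]>60)&(im[:,:,2]<190)).astype(np.uint8); m[:, :290]=0;m[:,350:]=0
n,l,s,c=cv2.connectedComponentsWithStats(m); i=1+np.argmax(s[1:,4]); print(s[i])
ys,xs=np.where(l==i); w=np.array([at_z(p,(x,y),.030,o)[:2] for x,y in zip(xs,ys)],np.float32)
print(cv2.minAreaRect(w*1000))
vx,vy,x0,y0=cv2.fitLine(w,cv2.DIST_L2,0,.01,.01).ravel()
if vy<0: vx,vy=-vx,-vy
d=np.array([vx,vy]); t=(w-[x0,y0])@d; print('angle',np.degrees(np.arctan2(vy,vx)),t.min(),t.max(), 'front end-30mm',[x0,y0]+d*(t.max()-.03),'rear+100',[x0,y0]+d*(t.min()+.1))
print('collar',at_z(p,(316,321),.016,o))
p=vision.camera('top')
ys,xs=np.mgrid[110:215,300:395]
pts=np.array([by_depth(p,(x,y)) for x,y in zip(xs.ravel(),ys.ravel())])
q=pts[abs(pts[:,2]-.09)<.008]
for lo in np.arange(.64,.87,.03):
    b=q[(q[:,0]>lo)&(q[:,0]<lo+.03)]; print(round(lo+.015,3),len(b),np.percentile(b[:,1],[1,99]).round(4) if len(b)>20 else '')
for y in np.arange(-.13,.05,.03):
    b=q[(q[:,1]>y)&(q[:,1]<y+.03)]; print('y',round(y+.015,3),np.percentile(b[:,0],[1,99]).round(4))
h=pts[(pts[:,2]>.104)&(pts[:,2]<.18)&(pts[:,0]>.62)]
for z in ((.104,.12),(.12,.14),(.14,.18)):
    b=h[(h[:,2]>z[0])&(h[:,2]<z[1])];print(z,len(b),np.round(b[:12],3).tolist())
E
```

```text
[ 311   87   22  110 2062]
((438.3263244628906, 215.83058166503906), (128.51864624023438, 22.620677947998047), 79.84505462646484)
angle 79.7937 -0.06027815 0.06824118 front end-30mm [0.44443354 0.24953586] rear+100 [0.4446959 0.2509931]
collar [0.48610263 0.48094002 0.016     ]
0.655 564 [-0.1386  0.0506]
0.685 520 [-0.1389  0.0477]
0.715 537 [-0.1392  0.048 ]
0.745 545 [-0.1396  0.0482]
0.775 500 [-0.1394  0.0454]
0.805 509 [-0.1402  0.0456]
0.835 494 [-0.1405  0.0459]
0.865 452 [-0.1437  0.046 ]
y -0.115 [0.6219 0.8748]
y -0.085 [0.6208 0.8751]
y -0.055 [0.6207 0.866 ]
y -0.025 [0.6234 0.8723]
y 0.005 [0.6235 0.8776]
y 0.035 [0.6263 0.8777]
(0.104, 0.12) 235 [[0.883, -0.048, 0.107], [0.883, -0.051, 0.108], [0.88, -0.045, 0.107], [0.88, -0.048, 0.107], [0.88, -0.052, 0.107], [0.877, -0.048, 0.106], [0.876, -0.051, 0.109], [0.87, -0.029, 0.117], [0.87, -0.032, 0.118], [0.872, -0.036, 0.112], [0.87, -0.039, 0.118], [0.871, -0.042, 0.115]]
(0.12, 0.14) 7 [[0.862, -0.057, 0.122], [0.768, -0.041, 0.132], [0.768, -0.042, 0.121], [0.765, -0.044, 0.131], [0.765, -0.047, 0.133], [0.766, -0.051, 0.127], [0.763, -0.048, 0.125]]
(0.14, 0.18) 37 [[0.78, -0.043, 0.159], [0.78, -0.046, 0.158], [0.781, -0.049, 0.156], [0.777, -0.04, 0.158], [0.778, -0.043, 0.155], [0.776, -0.046, 0.16], [0.776, -0.049, 0.162], [0.778, -0.052, 0.154], [0.774, -0.037, 0.155], [0.775, -0.041, 0.153], [0.774, -0.043, 0.159], [0.774, -0.046, 0.158]]
```

The rod is at (0.4445, 0.250) at 79.8°, and the collar agrees. The post is at about (0.772, -0.046) and the box yaw is about -1.3°. Next I go down and grip.

```bash
python3 -m creep '[[[0,2,30],[0,0,0.022]],[[0,0,30],[0,0,0]],[[0,0,30],[0,0,0]],[[0,0,30],[0,0,0]],[[0,0,30],[0,0,0]],[[0,0,25],[0,0,0]],[[0,0,20],[0,0,0]],[[0,0,14],[0,0,0]],[[0,0,10],[0,0,0]],[[0,0,5],[0,0,0]],[[0,0,3],[0,0,0]],[[0,0,0],[0,0,0]]]' && python3 -m creep '[[[0,0,0],[0,0,0]],[[0,0,0],[0,0,0]],[[0,0,0],[0,0,0]],[[0,0,0],[0,0,0]],[[0,0,0],[0,0,0]],[[0,0,0],[0,0,0]],[[0,0,0],[0,0,0]],[[0,0,0],[0,0,0]]]' 0
```

```text
clock: 5.95
eef_pos: [0.4448, 0.2501, 0.0045]
tool_rot: [-0.642, 0.766, -0.0, 0.0]
ft_force: [-0.2, 0.1, -0.0]
grip_width: 0.0855
grasp_force: 0.0
clock: 6.95
eef_pos: [0.445, 0.2501, 0.0046]
tool_rot: [-0.642, 0.766, -0.0, 0.0]
ft_force: [0.2, -1.4, 4.4]
grip_width: 0.0232
grasp_force: 59.9
```

Gripped: 23 mm opening, 60 N. Now I lift, turn the rod along the box and carry it to the box's right at height.

```bash
python3 -m creep '[[[0,0,-6],[0,0,0]],[[0,0,-15],[0,0,0]],[[0,0,-25],[0,0,0]],[[0,0,-25],[0,0,0]],[[0,0,-25],[0,0,0]],[[0,0,-25],[0,0,0]],[[0,0,-25],[0,0,0]],[[0,0,-25],[0,0,0]],[[0,0,-25],[0,0,0]],[[0,0,-20],[0,0,0]],[[0,0,-10],[0,0,0]],[[0,0,0],[0,0,0]]]' && python3 -m creep '[[[0,0,0],[0,0,0.06]],[[0,0,0],[0,0,0.13]],[[0,0,0],[0,0,0.15]],[[0,0,0],[0,0,0.15]],[[0,0,0],[0,0,0.15]],[[0,0,0],[0,0,0.15]],[[0,0,0],[0,0,0.15]],[[0,0,0],[0,0,0.15]],[[0,0,0],[0,0,0.15]],[[0,0,0],[0,0,0.115]],[[0,0,0],[0,0,0.06]],[[0,0,0],[0,0,0]]]' && python3 -m creep '[[[-2,-12,0],[0,0,0]],[[-5,-30,0],[0,0,0]],[[-6,-38,0],[0,0,0]],[[-6,-38,0],[0,0,0]],[[-6,-38,0],[0,0,0]],[[-6,-38,0],[0,0,0]],[[-6,-38,0],[0,0,0]],[[-6,-38,0],[0,0,0]],[[-6,-38,0],[0,0,0]],[[-6,-38,0],[0,0,0]],[[-4,-23,0],[0,0,0]],[[0,0,0],[0,0,0]]]' && python3 - <<'E'
from h import *
o=bot.get_obs(); print(o['eef_pos'],o['joint_pos'].round(2)); t=o['eef_pos']
for n in('top','side','wrist'):
    p=vision.camera(n); cv2.imwrite(f'pics/{n}2.png',p['image'])
    print(n)
    for q,z in(('hookrod_prong',t[2]+.0114),('hookrod_grip',t[2]+.0114),('bolt_post',.13)):
        for r in vision.place_of(p,q)[:2]: print(q,round(r['score'],2),np.round(r['position'],1),at_z(p,r['position'],z,o).round(4))
E
python3 -c "
import cv2;a=cv2.imread('pics/top2.png')[60:300,220:480];b=cv2.imread('pics/side2.png')[100:300,200:460]
a=cv2.resize(a,(400,370));b=cv2.resize(b,(400,308));import numpy as np
c=np.zeros((370,800,3),np.uint8);c[:,:400]=a;c[:308,400:]=b;cv2.imwrite('pics/c2.png',c)"
```

```text
clock: 8.45
eef_pos: [0.4446, 0.2501, 0.2309]
tool_rot: [-0.642, 0.766, -0.0, 0.0]
ft_force: [-0.1, -1.0, -3.7]
grip_width: 0.0229
grasp_force: 59.1
clock: 9.95
eef_pos: [0.4438, 0.2497, 0.2291]
tool_rot: [0.01, 1.0, -0.001, -0.001]
ft_force: [-0.2, -0.4, -2.5]
grip_width: 0.0232
grasp_force: 59.0
clock: 11.45
eef_pos: [0.4957, -0.1222, 0.23]
tool_rot: [0.011, 1.0, -0.0, -0.0]
ft_force: [-0.5, 0.1, -3.1]
grip_width: 0.0231
grasp_force: 59.4
[ 0.49573904 -0.1221736   0.2299568 ] [-0.24  0.26  0.03  1.34 -0.   -0.22]
top
hookrod_prong 0.63 [369.1 133.6] [ 0.7965 -0.1073  0.2414]
hookrod_prong 0.32 [240.5 171.8] [0.6876 0.2484 0.2414]
bolt_post 0.53 [344.9 151.4] [ 0.7735 -0.044   0.13  ]
bolt_post 0.33 [429.2 177.3] [ 0.6944 -0.2982  0.13  ]
side
hookrod_prong 0.75 [306.5 184. ] [0.6293 0.099  0.2414]
hookrod_grip 0.66 [351.9 161.7] [ 0.496  -0.1023  0.2414]
bolt_post 0.64 [280.9 189.5] [ 0.7559 -0.0257  0.13  ]
wrist
hookrod_grip 0.87 [319.6 267.5] [ 0.4975 -0.121   0.2414]
```

View pics/c2.png

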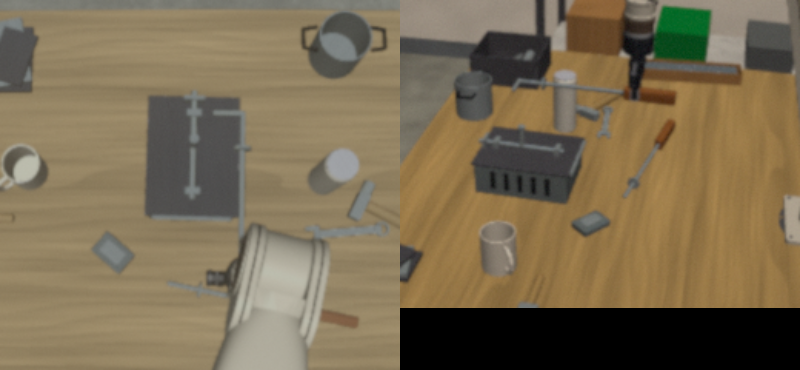

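View pics/wrist2.png

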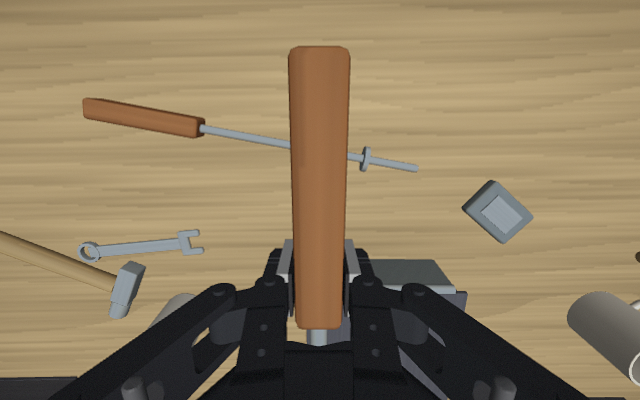

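The crop shows the rod lying level beside the post, with the prong at crop (214–243,113) and the post at about (194,112). The wrist view shows the handle straight in the pads. I lower part-way first and check the rod's height along the shank.

```bash
python3 -m creep '[[[-1,0,5],[0,0,0]],[[-1,0,12],[0,0,0]],[[-1,0,15],[0,0,0]],[[-1,0,15],[0,0,0]],[[0,0,12],[0,0,0]],[[0,0,6],[0,0,0]],[[0,0,0],[0,0,0]],[[0,0,0],[0,0,0]]]' && python3 - <<'E'
from h import *
o=bot.get_obs(); t=o['eef_pos']; print(t)
p=vision.camera('top'); cv2.imwrite('pics/top3.png',p['image'])
pts=np.array([by_depth(p,(x,y)) for y in range(105,235) for x in range(335,400)])
b=pts[(pts[:,2]>t[2]-.02)&(pts[:,2]<t[2]+.035)&(pts[:,1]<-.06)&(pts[:,1]>-.17)&(pts[:,0]>.58)&(pts[:,0]<.85)]
for x in np.arange(.6,.84,.02):
    s=b[(b[:,0]>x)&(b[:,0]<x+.02)]
    if len(s): print(round(x+.01,3),len(s),np.median(s,0).round(4),s[:,1].min().round(4),s[:,1].max().round(4), np.percentile(s[:,2],90).round(4))
h=pts[(pts[:,2]>.14)&(pts[:,2]<.175)&(pts[:,0]>.7)&(abs(pts[:,1]+.045)<.02)]; print('cap',len(h),np.median(h,0),h.min(0),h.max(0))
E
```

```text
clock: 13.05
eef_pos: [0.5007, -0.1203, 0.1659]
tool_rot: [0.01, 1.0, -0.0, 0.001]
ft_force: [0.4, 0.1, -2.6]
grip_width: 0.0229
grasp_force: 59.4
[ 0.50066539 -0.12026179  0.16585645]
0.61 28 [ 0.6094 -0.1238  0.1808] -0.1287 -0.1197 0.1844
0.63 28 [ 0.6299 -0.1241  0.1818] -0.129 -0.1199 0.184
0.65 27 [ 0.6505 -0.1235  0.1813] -0.1292 -0.1199 0.1852
0.67 25 [ 0.6701 -0.1258  0.1811] -0.1292 -0.1205 0.1841
0.69 20 [ 0.6904 -0.126   0.1819] -0.1296 -0.123 0.1845
0.71 20 [ 0.71   -0.1262  0.183 ] -0.1294 -0.1231 0.1847
0.73 52 [ 0.7341 -0.1264  0.1851] -0.1424 -0.1119 0.1941
0.75 18 [ 0.7516 -0.1264  0.1828] -0.1302 -0.1234 0.1856
0.77 20 [ 0.7707 -0.127   0.1821] -0.1303 -0.1237 0.1848
0.79 40 [ 0.7979 -0.1227  0.1809] -0.1304 -0.0779 0.1848
0.81 38 [ 0.8032 -0.0993  0.1824] -0.1304 -0.0747 0.1845
cap 37 [ 0.77048255 -0.04625739  0.15720354] [ 0.76154134 -0.05532279  0.15248503] [ 0.7806059  -0.03738532  0.16305864]
```

The shank is level and at the expected height (top at 0.182), and the cap is at (0.7705, -0.0463). I lower and sweep the prong in behind the post.

```bash
python3 -m creep '[[[0,0,5],[0,0,0]],[[0,0,10],[0,0,0]],[[0,0,10],[0,0,0]],[[0,0,10],[0,0,0]],[[0,0,7],[0,0,0]],[[0,0,3],[0,0,0]],[[0,0,0],[0,0,0]],[[0,0,0],[0,0,0]]]' && python3 -m creep '[[[0,4,0],[0,0,0]],[[0,8,0],[0,0,0]],[[0,8,0],[0,0,0]],[[0,8,0],[0,0,0]],[[0,8,0],[0,0,0]],[[0,8,0],[0,0,0]],[[0,8,0],[0,0,0]],[[0,4,0],[0,0,0]],[[0,0,0],[0,0,0]],[[0,0,0],[0,0,0]]]' && python3 - <<'E'
from h import *
o=bot.get_obs(); print(o['eef_pos'],o['ft_torque'])
a=vision.camera('top')['image'][100:250,290:440]; b=vision.camera('side')['image'][130:280,220:370]
cv2.imwrite('pics/c4.png',np.hstack([cv2.resize(i,(400,400)) for i in(a,b)]))
E
```

```text
clock: 14.1
eef_pos: [0.5005, -0.1202, 0.1207]
tool_rot: [0.01, 1.0, -0.0, 0.0]
ft_force: [-1.4, 0.2, -2.7]
grip_width: 0.0229
grasp_force: 59.4
clock: 15.35
eef_pos: [0.5014, -0.0643, 0.1203]
tool_rot: [0.01, 1.0, -0.0, 0.0]
ft_force: [-0.2, -0.5, -2.9]
grip_width: 0.0228
grasp_force: 59.5
[ 0.50136693 -0.06434685  0.1203033 ] [-0.07505398 -0.00171275  0.03791979]
```

View pics/c4.png

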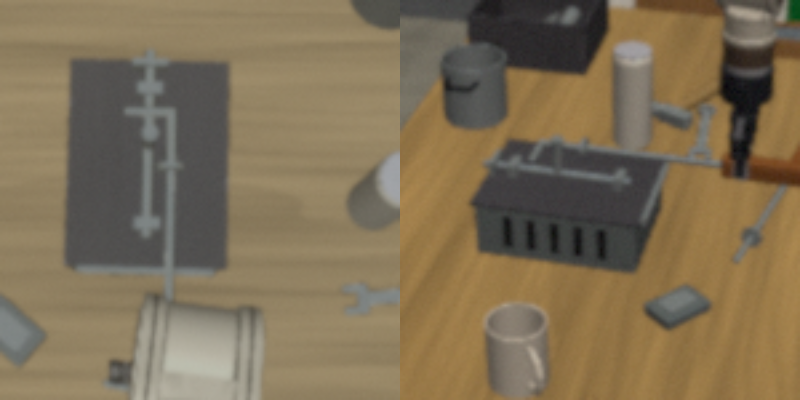

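The picture shows the prong (crop row 112) beyond the post's cap (150,132) and spanning it, with the shank to the right. Nothing is touching. Now I pull.

```bash
python3 -m creep '[[[4,0,0],[0,0,0]],[[5,0,0],[0,0,0]],[[5,0,0],[0,0,0]],[[5,0,0],[0,0,0]],[[5,0,0],[0,0,0]],[[5,0,0],[0,0,0]],[[5,0,0],[0,0,0]],[[0,0,0],[0,0,0]]]' && python3 -m creep '[[[5,0,0],[0,0,0]],[[5,0,0],[0,0,0]],[[5,0,0],[0,0,0]],[[5,0,0],[0,0,0]],[[4,0,0],[0,0,0]],[[0,0,0],[0,0,0]]]' && python3 - <<'E'
from h import *
p=vision.camera('top')
pts=np.array([by_depth(p,(x,y)) for y in range(105,235) for x in range(320,400)])
h=pts[(pts[:,2]>.148)&(pts[:,2]<.175)&(pts[:,0]>.65)&(abs(pts[:,1]+.045)<.02)]; print('cap',len(h),np.median(h,0))
E
```

```text
clock: 16.45
eef_pos: [0.4667, -0.0635, 0.1204]
tool_rot: [0.01, 1.0, 0.0, -0.0]
ft_force: [1.0, 0.2, -2.7]
grip_width: 0.0229
grasp_force: 59.4
clock: 17.2
eef_pos: [0.4425, -0.063, 0.1203]
tool_rot: [0.01, 1.0, 0.0, -0.001]
ft_force: [1.0, -0.8, -2.8]
grip_width: 0.0233
grasp_force: 59.4
cap 36 [ 0.73144719 -0.04624665  0.15776496]
```

The bolt has moved 39 mm, so I keep pulling in small steps until the force rises.

```bash
python3 -m creep '[[[3,0,0],[0,0,0]],[[3,0,0],[0,0,0]],[[3,0,0],[0,0,0]],[[2,0,0],[0,0,0]]]'; python3 -m creep '[[[2,0,0],[0,0,0]],[[2,0,0],[0,0,0]],[[0,0,0],[0,0,0]]]';  python3 -m creep '[[[2,0,0],[0,0,0]],[[1,0,0],[0,0,0]],[[0,0,0],[0,0,0]]]'
```

```text
clock: 17.75
eef_pos: [0.4322, -0.0628, 0.1203]
tool_rot: [0.01, 1.0, 0.0, 0.0]
ft_force: [2.9, -0.2, -2.8]
grip_width: 0.0227
grasp_force: 59.4
clock: 18.12
eef_pos: [0.428, -0.0627, 0.1203]
tool_rot: [0.01, 1.0, 0.0, -0.0]
ft_force: [2.0, 0.6, -3.4]
grip_width: 0.0232
grasp_force: 59.4
clock: 18.5
eef_pos: [0.4252, -0.0626, 0.1203]
tool_rot: [0.01, 1.0, -0.0, -0.0]
ft_force: [1.4, 0.1, -3.8]
grip_width: 0.0228
grasp_force: 59.4
```

```bash
for i in 1; do python3 -m creep '[[[1,0,0],[0,0,0]],[[1,0,0],[0,0,0]],[[1,0,0],[0,0,0]]]' | grep -E 'eef|force'; python3 -m creep '[[[1,0,0],[0,0,0]],[[1,0,0],[0,0,0]]]' | grep -E 'eef|force'; done
```

```text
eef_pos: [0.423, -0.0626, 0.1205]
ft_force: [5.1, 0.7, -4.4]
grasp_force: 59.4
eef_pos: [0.4228, -0.0627, 0.121]
ft_force: [9.8, 0.5, -4.7]
grasp_force: 59.2
```

```bash
python3 -m creep '[[[1.5,0,0],[0,0,0]],[[1,0,0],[0,0,0]],[[0,0,0],[0,0,0]]]'; python3 - <<'E'
from h import *
p=vision.camera('top'); print(bot.get_obs()['ft_torque'])
pts=np.array([by_depth(p,(x,y)) for y in range(105,235) for x in range(320,400)])
h=pts[(pts[:,2]>.148)&(pts[:,2]<.175)&(pts[:,0]>.65)&(abs(pts[:,1]+.045)<.02)]; print('cap',len(h),np.median(h,0))
E
```

```text
clock: 19.5
eef_pos: [0.4228, -0.0627, 0.1218]
tool_rot: [0.01, 1.0, -0.0, 0.005]
ft_force: [12.4, 0.7, -6.5]
grip_width: 0.023
grasp_force: 59.1
[ 0.13288801 -1.97053265  0.00519687]
cap 34 [ 0.71193553 -0.04620847  0.15708849]
```

The bolt is at its stop: 12 N with no further motion, and the cap has travelled 58.6 mm from its slightly open start. Now I unhook, going forward, sideways and up.

```bash
python3 -m creep '[[[-3,0,0],[0,0,0]],[[-4,0,0],[0,0,0]],[[-5,0,0],[0,0,0]],[[-5,0,0],[0,0,0]],[[-4,0,0],[0,0,0]],[[-2,0,0],[0,0,0]],[[0,0,0],[0,0,0]],[[0,0,0],[0,0,0]]]' && python3 -m creep '[[[0,-4,0],[0,0,0]],[[0,-8,0],[0,0,0]],[[0,-8,0],[0,0,0]],[[0,-8,0],[0,0,0]],[[0,-8,0],[0,0,0]],[[0,-8,0],[0,0,0]],[[0,-8,0],[0,0,0]],[[0,-6,0],[0,0,0]],[[0,0,0],[0,0,0]],[[0,0,0],[0,0,0]]]' && python3 - <<'E'
from h import *
p=vision.camera('top'); o=bot.get_obs(); t=o['eef_pos']
a=p['image'][100:250,290:440]; b=vision.camera('side')['image'][130:280,220:370]
cv2.imwrite('pics/c5.png',np.hstack([cv2.resize(i,(400,400)) for i in(a,b)]))
pts=np.array([by_depth(p,(x,y)) for y in range(105,235) for x in range(320,400)])
h=pts[(pts[:,2]>.148)&(pts[:,2]<.175)&(pts[:,0]>.65)&(abs(pts[:,1]+.045)<.02)]; print('cap',len(h),np.median(h,0))
b=pts[(pts[:,2]>.115)&(pts[:,2]<.16)&(pts[:,1]<-.06)&(pts[:,1]>-.17)&(pts[:,0]>.56)&(pts[:,0]<.85)]
for x in np.arange(.56,.8,.03):
    s=b[(b[:,0]>x)&(b[:,0]<x+.03)]
    if len(s): print(len(s),np.median(s,0).round(4),s[:,1].max().round(4))
E
```

```text
clock: 20.55
eef_pos: [0.4406, -0.063, 0.1203]
tool_rot: [0.01, 1.0, -0.0, -0.0]
ft_force: [-0.3, -0.3, -4.4]
grip_width: 0.0229
grasp_force: 59.5
clock: 21.8
eef_pos: [0.4396, -0.1208, 0.1203]
tool_rot: [0.01, 1.0, 0.0, -0.0]
ft_force: [-0.2, -0.6, -3.3]
grip_width: 0.023
grasp_force: 59.5
cap 32 [ 0.71169698 -0.04478687  0.15876143]
34 [ 0.5764 -0.1243  0.1346] -0.1207
40 [ 0.6044 -0.1259  0.1344] -0.121
40 [ 0.635  -0.1263  0.1341] -0.1217
59 [ 0.6725 -0.1264  0.1349] -0.1125
30 [ 0.6957 -0.1281  0.1346] -0.1248
57 [ 0.7364 -0.1254  0.1348] -0.0773
26 [ 0.7424 -0.1016  0.1338] -0.0746
```

View pics/c5.png

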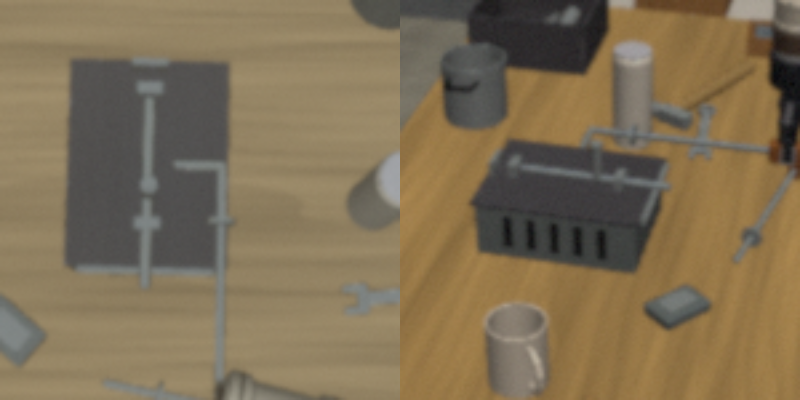

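The bolt is fully back, with its tail sticking out past the lid edge at crop (146,285). The rod is clear, with its prong tip at crop (175,163) and the post at (149,185). I raise and return it to its old place, which is free.

```bash
python3 -m creep '[[[0,0,-5],[0,0,0]],[[0,0,-12],[0,0,0]],[[0,0,-20],[0,0,0]],[[0,0,-20],[0,0,0]],[[0,0,-20],[0,0,0]],[[0,0,-18],[0,0,0]],[[0,0,-10],[0,0,0]],[[0,0,-5],[0,0,0]],[[0,0,0],[0,0,0]]]' | grep eef && python3 -m creep '[[[0,12,0],[0,0,0]],[[0,30,0],[0,0,0]],[[0,38,0],[0,0,0]],[[0,38,0],[0,0,0]],[[0,38,0],[0,0,0]],[[0,38,0],[0,0,0]],[[0,38,0],[0,0,0]],[[0,38,0],[0,0,0]],[[0,38,0],[0,0,0]],[[0,38,0],[0,0,0]],[[0,25,0],[0,0,0]],[[0,0,0],[0,0,0]]]' | grep eef && python3 -m creep '[[[0,0,0],[0,0,-0.06]],[[0,0,0],[0,0,-0.13]],[[0,0,0],[0,0,-0.15]],[[0,0,0],[0,0,-0.15]],[[0,0,0],[0,0,-0.15]],[[0,0,0],[0,0,-0.15]],[[0,0,0],[0,0,-0.15]],[[0,0,0],[0,0,-0.15]],[[0,0,0],[0,0,-0.15]],[[0,0,0],[0,0,-0.115]],[[0,0,0],[0,0,-0.06]],[[0,0,0],[0,0,0]]]' && python3 -m creep '[[[0,0,10],[0,0,0]],[[0,0,25],[0,0,0]],[[0,0,30],[0,0,0]],[[0,0,30],[0,0,0]],[[0,0,30],[0,0,0]],[[0,0,30],[0,0,0]],[[0,0,20],[0,0,0]],[[0,0,10],[0,0,0]],[[0,0,5],[0,0,0]],[[0,0,0],[0,0,0]],[[0,0,0],[0,0,0]]]' && python3 - <<'E'
from h import *
p=vision.camera('top'); o=bot.get_obs(); t=o['eef_pos']
a=p['image'][200:300,130:310]
cv2.imwrite('pics/c6.png',cv2.resize(a,(720,400)))
d=np.array([np.cos(1.393),np.sin(1.393)])
pts=np.array([by_depth(p,(x,y)) for y in range(200,290) for x in range(140,300)])
v=pts[:,:2]-t[:2]; s=v@d; l=v@[-d[1],d[0]]
for a in np.arange(.06,.3,.03):
    b=pts[(s>a)&(s<a+.03)&(abs(l)<.02)&(pts[:,2]>.02)]
    if len(b): print(round(a,2),len(b),np.median(b,0).round(4))
E
```

```text
eef_pos: [0.4397, -0.1209, 0.2303]
eef_pos: [0.446, 0.252, 0.2293]
clock: 26.02
eef_pos: [0.4465, 0.2493, 0.2299]
tool_rot: [-0.642, 0.767, 0.0, -0.001]
ft_force: [0.4, -0.1, -3.0]
grip_width: 0.0228
grasp_force: 59.7
clock: 27.4
eef_pos: [0.4477, 0.2503, 0.0411]
tool_rot: [-0.642, 0.766, -0.0, 0.001]
ft_force: [0.3, 0.7, -3.8]
grip_width: 0.0231
grasp_force: 59.7
0.15 11 [0.4817 0.4177 0.0554]
0.18 29 [0.4847 0.4421 0.0556]
0.21 61 [0.4907 0.476  0.0571]
0.24 29 [0.4967 0.5009 0.0547]
0.27 41 [0.4995 0.5369 0.0551]
```

View pics/c6.png

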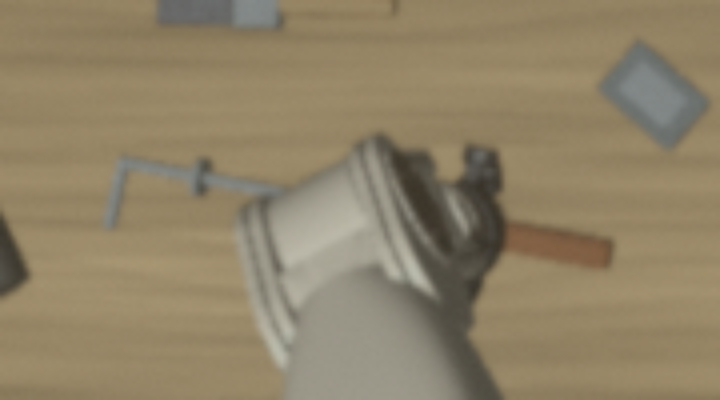

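The rod is level over its old spot, with the hook at crop (110–125,160–225) and free bench beneath. I lower gently.

```bash
python3 -m creep '[[[0,0,5],[0,0,0]],[[0,0,8],[0,0,0]],[[0,0,8],[0,0,0]],[[0,0,4],[0,0,0]],[[0,0,2],[0,0,0]],[[0,0,1],[0,0,0]],[[0,0,1],[0,0,0]],[[0,0,1],[0,0,0]],[[0,0,1],[0,0,0]],[[0,0,0],[0,0,0]]]'; python3 -m creep '[[[0,0,1],[0,0,0]],[[0,0,0.5],[0,0,0]],[[0,0,0.5],[0,0,0]],[[0,0,0],[0,0,0]]]'
```

```text
clock: 28.7
eef_pos: [0.447, 0.25, 0.0093]
tool_rot: [-0.642, 0.766, 0.0, -0.0]
ft_force: [0.3, 0.3, -3.5]
grip_width: 0.0231
grasp_force: 59.7
clock: 29.2
eef_pos: [0.447, 0.25, 0.0073]
tool_rot: [-0.642, 0.766, 0.0, -0.0]
ft_force: [0.5, -0.4, -3.1]
grip_width: 0.0234
grasp_force: 59.7
```

```bash
python3 -m creep '[[[0,0,0.7],[0,0,0]],[[0,0,0.5],[0,0,0]],[[0,0,0],[0,0,0]]]' | grep -E 'eef|force'; python3 -m creep '[[[0,0,0.5],[0,0,0]],[[0,0,0.5],[0,0,0]],[[0,0,0],[0,0,0]]]'| grep -E 'eef|force'
```

```text
eef_pos: [0.447, 0.25, 0.0061]
ft_force: [0.6, -0.5, -2.2]
grasp_force: 59.7
eef_pos: [0.4471, 0.25, 0.0052]
ft_force: [-0.3, -0.5, -2.3]
grasp_force: 59.8
```

```bash
python3 -m creep '[[[0,0,0.4],[0,0,0]],[[0,0,0.4],[0,0,0]],[[0,0,0],[0,0,0]]]' | grep -E 'eef|force'; python3 -m creep '[[[0,0,0.4],[0,0,0]],[[0,0,0.4],[0,0,0]],[[0,0,0],[0,0,0]]]'| grep -E 'eef|force'; python3 -c "
from h import *
p=vision.camera('top');t=bot.get_obs()['eef_pos'];d=np.array([np.cos(1.393),np.sin(1.393)])
pts=np.array([by_depth(p,(x,y)) for y in range(200,290) for x in range(140,300)])
v=pts[:,:2]-t[:2]; s=v@d; l=v@[-d[1],d[0]]
for a in np.arange(-.12,.3,.03):
    b=pts[(s>a)&(s<a+.03)&(abs(l)<.02)&(pts[:,2]>.012)&(pts[:,2]<.04)]
    if len(b): print(round(a,2),len(b),np.median(b,0).round(4))"
```

```text
eef_pos: [0.4472, 0.2501, 0.0047]
ft_force: [-1.3, -1.0, 1.7]
grasp_force: 60.4
eef_pos: [0.4471, 0.25, 0.0046]
ft_force: [-4.2, -2.4, 9.1]
grasp_force: 61.4
-0.12 31 [0.4363 0.1535 0.0302]
-0.09 71 [0.4393 0.1757 0.0316]
-0.06 70 [0.4424 0.2047 0.0319]
-0.03 24 [0.4485 0.2243 0.0311]
0.15 14 [0.4821 0.4183 0.0206]
0.18 27 [0.4851 0.4422 0.0184]
0.21 48 [0.4913 0.4747 0.0247]
0.24 26 [0.4945 0.5012 0.0194]
0.27 42 [0.4974 0.5368 0.0214]
```

The rod is on the bench, flat (handle top at 32 mm, shank top at about 20 mm). I ease the pressure off, open, retreat upward and check.

```bash
python3 -m creep '[[[0,0,-0.5],[0,0,0]],[[0,0,0],[0,0,0]]]' | grep force; python3 -m creep '[[[0,0,0],[0,0,0]],[[0,0,0],[0,0,0]],[[0,0,0],[0,0,0]],[[0,0,0],[0,0,0]],[[0,0,0],[0,0,0]],[[0,0,0],[0,0,0]]]' 75 && python3 -m creep '[[[0,0,-3],[0,0,0]],[[0,0,-10],[0,0,0]],[[0,0,-25],[0,0,0]],[[0,0,-30],[0,0,0]],[[0,0,-30],[0,0,0]],[[0,0,-30],[0,0,0]],[[0,0,-30],[0,0,0]],[[0,0,-30],[0,0,0]],[[0,0,-20],[0,0,0]],[[0,0,0],[0,0,0]],[[0,0,0],[0,0,0]]]' && python3 - <<'E'
from h import *
H={'hookrod_grip':.016,'hookrod_prong':.016,'bolt_post':.13,'straightrod':0,'magnet':0,'spray':0,'mug':0,'brush':0}
p=vision.camera('top'); cv2.imwrite('pics/top7.png',p['image'][:,60:580])
for q,z in H.items():
    for r in vision.place_of(p,q)[:1]: print(q,round(r['score'],2),at_z(p,r['position'],z).round(4))
pts=np.array([by_depth(p,(x,y)) for y in range(105,235) for x in range(320,400)])
h=pts[(pts[:,2]>.148)&(pts[:,2]<.175)&(pts[:,0]>.65)&(abs(pts[:,1]+.045)<.02)]; print('cap',len(h),np.median(h,0))
E
```

```text
ft_force: [-2.8, -2.1, 6.8]
grasp_force: 60.9
clock: 31.75
eef_pos: [0.447, 0.25, 0.004]
tool_rot: [-0.642, 0.766, 0.0, -0.0]
ft_force: [-0.2, -0.4, 0.4]
grip_width: 0.0748
grasp_force: 0.0
clock: 33.12
eef_pos: [0.4466, 0.2497, 0.2115]
tool_rot: [-0.642, 0.766, 0.0, -0.0]
ft_force: [-0.4, 0.1, -1.1]
grip_width: 0.0749
grasp_force: 0.0
hookrod_grip 0.94 [0.4519 0.2505 0.016 ]
hookrod_prong 0.68 [0.4819 0.5465 0.016 ]
bolt_post 0.66 [ 0.7223 -0.0425  0.13  ]
straightrod 0.94 [ 0.4434 -0.2802  0.    ]
magnet 0.75 [0.56   0.1273 0.    ]
spray 0.58 [ 0.7215 -0.3319  0.    ]
mug 0.83 [0.7374 0.3095 0.    ]
brush 0.57 [0.6421 0.4348 0.    ]
cap 33 [ 0.7125068  -0.04603634  0.15731747]
```

View pics/top7.png

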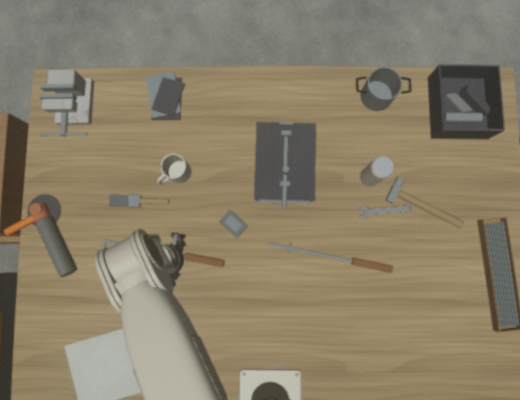

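The rod lies flat at its old place with its handle at (205,260). The bolt is drawn back, with the post at (285,183) and the tail past the lid at (284,203). Everything else is unmoved, and the hand is clear.

```bash
python3 -c "
from workcell import workorder; print(workorder.job_done())"
```

```text
the job is handed in; nothing more can be done
None
```

The bolt is drawn back to its stop, the hooked rod is lying flat back at its old place and released, nothing else looks moved, and the job was handed in at about 33 s; no verdict came back.

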